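# Raise the dust hood sash to the red pointer

### The job

Push the hood's counterweighted window up with your fingertips beneath its black lip until the white mark on the lip's end is level with the red pointer on the post, without running past it, then take the hand away and leave the window standing there. Push only from beneath: do not press on the glass or on the yellow strip over the lip, do not shift the pointer, and leave the bottle, the red pencil case and the plaster casting where they stand.

Things in the scene. Friction and masses are not known exactly. Their poses are not given: they have to be found in the camera images.
- hood: Grey dust hood fixed to the table, 390 mm wide, 370 deep, 390 high, open to the robot. Origin on the table midway between its front posts' feet. x level and inward, y left along the window, z up. The two front posts (24 mm wide, at y +-175 mm) and the window lean back 30 degrees: the window slides up along (0.5, 0, 0.866) in these axes. Tray 12 mm thick.
- lip (a point): Point under the black lip, mid-length, 10 mm in from its outer edge. z up the slope, y along the lip, x square to the glass, inward. Lip 300 mm long, 14 thick, 45 out from the glass. A yellow strip on top, 6 mm thick, juts out 12 mm farther: not to be pressed. Open beneath, tray 75 mm or more below. Fingers slanted forward 30 to 45 degrees get under it.
- sash_line (a point): Centre of the white mark, 34 x 12 x 8 mm high, at the left (+y) end of the lip; moves with the window. Axes as lip. It sits 17 mm up the slope from the lip's underside.
- pointer_tip (a point): Tip of the red pointer, 34 mm long, 8 mm high, on a clip clamped to the left (+y) post, beside the path of the white mark. Axes as lip. The window is right when the white mark's z in these axes is 0.
- sash (a joint): Window (glass 300 x 190 mm in an aluminium frame, rising from the lip; not to be pressed): position in m along the slope, 0 = lowest, grows upward to 0.24. It is counterweighted: it stays where it is left, and takes about 2 to 5 N to move, with no spring back and little coasting.
- pointer (a joint): Position of the red pointer's clip in m along the slope, on the same scale: white mark and pointer are level when joint sash equals joint pointer. It stays as set; not to be moved.
- casting: White plaster casting, a spool 64 mm across and 70 mm high standing on the hood's tray behind the window, loose. Origin at the centre of its underside.
- bottle: Clear drinking bottle with blue cap, 66 mm across, 190 mm high, standing loose on the table left of the hood. Origin at the centre of its underside.
- case: Red pencil case, 190 x 65 x 45 mm, lying loose on the table right of the hood. Origin at the centre of its underside.
Mind the look-alikes: they are no part of the job. There is more than one size of the bottle; the one meant has the size given above.

How it is judged:
On the way, in this order (a step that is already met when the one before it is completed fails the run):
1. the fingers push on the lip from beneath while the window is still low (contact force between the fingers and sash_c0 above 0.5 N and z of sash_line in the frame of pointer_tip below -0.03 m), for 0.05 s.
2. the white mark is level with the red pointer within 10 mm (z of sash_line in the frame of pointer_tip between -0.01 and 0.01 m), for 0.2 s.
At the end, for the whole second after the job is handed in: The white mark stands within 10 mm of the red pointer's tip, measured up the slope, the window is at rest, the pointer is within 6 mm of where it was, and bottle, case and casting are upright and within 30 mm of where they were (all of step 2 and velocity of joint sash between -0.01 and 0.01 m/s and distance of pointer_tip from where it was at the start of the episode below 0.006 m and distance of each of bottle, case, casting from where it was at the start of the episode below 0.03 m and angle between each of bottle, casting's own z axis and vertical below 0.3 rad); the robot touches nothing.
It fails at once if the window is run more than 25 mm past the pointer (z of sash_line in the frame of pointer_tip above 0.025 m).
It fails at once if the glass, its frame or the yellow strip is pressed with more than 5 N (contact force between any of the fingers, the arm and sash_c1 above 5 N or contact force between any of the fingers, the arm and sash_c2 above 5 N or contact force between any of the fingers, the arm and sash_c3 above 5 N).
It fails at once if the pointer is shifted by more than 6 mm (distance of pointer_tip from where it was at the start of the episode above 0.006 m).
It fails at once if the bottle, the case or the casting is moved by more than 30 mm, lifted or tipped (distance of any of bottle, case, casting from where it was at the start of the episode above 0.03 m or angle between any of bottle, casting's own z axis and vertical above 0.3 rad).
It also fails if it takes over 42 s, if anything falls off the work surface, if the arm or the gripper's body presses on something with over 40 N, if the wrist force passes 120 N, or if a joint passes its speed limit or range.

### The arm

A 6-joint arm with a two-finger parallel gripper is mounted at the origin on the work surface. World frame = base frame: x ahead of the robot, y to its left, z up, the work surface at z = 0. Lengths are in m, angles in rad, forces in N, time in s.
With the tool pointing down it reaches from about 0.325 to 0.9 m from the base axis. Payload 6.1 kg.
Tool frame: the origin (TCP) lies on the mounting face of the last link; the fingertips stand 182 mm ahead of it and the grasp point (between the pads) lies 164 mm ahead of it; z points along the fingers, y is the line along which they close (so a half turn about z gives the same grasp; the last joint's range is limited). The gripper opens to 87 mm and grips with 3 to 60 N. Pads are 19 mm wide; open, the fingers measure 117 mm over their backs; the gripper's body (75 mm by 190 mm) begins 51 mm behind the grasp point.
Start: joints at [0.979, 0.22, 1.526, -0, 1.395, -0.126], TCP at [0.281, 0.558, 0.405] pointing down, gripper open.
Joint ranges: [-2.98, 2.98], [-0.91, 2.08], [0.09, 2.57], [-1.24, 4.39], [0.2, 2.65], [-2.68, 2.68]. Speed limits (rad/s): [2.57, 2.57, 3.01, 3.14, 3.14, 3.14].

### API

Orientations are given as a unit quaternion [x, y, z, w].
In Python, from rig import manip gives the robot as it stands.
- The arm moves only by the tool arm_command, never from a script. Its argument "commands" is a list of rows, each an object of numbers: "x", "y", "z": the shift along the tool's x, y, z as a fraction of full scale; "rx", "ry", "rz": the turn, a rotation vector about the tool's x, y, z as a fraction of full scale; "jaw": the finger opening in mm, from 0 to 87. In form: [{"x": .., "y": .., "z": .., "rx": .., "ry": .., "rz": .., "jaw": ..}, ...]. A call has 1 to 8 rows; each row shifts and turns the commanded pose from where the row before left it, along the tool's axes as they then stand; what a row does not reach is not made up. Full scale, the value 1, is 100 mm for a shift and 0.08 rad for a turn. A row lasts 1/12 s, in which the tool goes at most 41.7 mm and 7.16 degrees, less where a joint would pass 70% of its speed; a pose out of reach is approached as far as the arm can. A call with a number of a shift or a turn outside -1 to 1 is refused whole. A call with a gripper value outside its range is refused whole. The fingers move at their own pace and stop on an object; "force" is the grip in N (left out, the last holds). Time passes only in rows, so rows that do not move let the fingers close. It gives the time, the measured TCP pose, the force, the opening and the grip force at its end, in the units of the state.
- manip.read_state(): the state, without advancing time (a new reading comes with each control period).
- manip.capture(name): name is "scene" or "side" or "wrist"; returns the picture (480x640x3 uint8, red, green, blue); there is no depth.
- manip.camera_info(name): a dict with "intrinsics" (3x3 intrinsics, pixels), "k1" (the pictures are not rectified: a ray, as slopes to the right and down, at radius r is drawn at 1 + k1 r^2 times it, then the intrinsics apply), "pose" (4x4, takes a point from camera to world coordinates). Camera axes: x right, y down, z forward; pixel columns grow to the right and rows downward; lengths in m; the calibration is good to about 2 mm. A picture is of the moment at which its call begins: read the wrist's pose just before it. camera_info takes no time and is no camera call; for the wrist camera it gives the pose at the moment of the call.
- manip.job_done(): hands the job in; it is judged then, once.
Trained networks look in the newest picture that a camera, given by its name, has taken for a name from the list of things; names that differ only in an ending like _2 or _b are one class to them, and where a whole thing is asked for, a point or a joint stands for the part that bears it (a point fixed in the world has none). Each returns a list of dicts, best first, with "conf" (0 to 1); they miss things now and then, are a little off and sometimes report something else, mostly with a low value. They report only what shows in the picture. A call takes as long as a camera call. They do not tell look-alikes from the thing itself.
- manip.recognise(camera, thing): "location" ([row, column] in pixels, amid what is visible of it).
The state is a dict: "time": time; "joint_pos": joint angles; "joint_vel": joint speeds; "effort": joint torques, N m; "tcp_pos": TCP position; "ee_rot": TCP orientation; "force": force on the tool from outside, world axes, zero at the start; "torque": the same for the moment, N m; "finger_gap": opening from 0.0 (shut) to 1.0 (fully open); "gripper_force": force on a finger pad.
Only numpy, scipy, OpenCV 4.12 (cv2) and the standard library are available. Lean on these libraries where they do the work, as an engineer would, in place of code of your own. Each camera call takes 0.05 s, during which the arm holds its last target. There are 200 camera calls.

## Working session

There is one attempt and no reset: what is moved stays moved. The work goes in short steps, Python scripts to look and compute and a tool call to move; the robot and the scene stay as the last step left them, time stands still between calls to the robot, and variables do not carry over. Pictures are saved under pics/ and viewed, at most 10 in all, crops included, and the job is handed in when it is done.

Besides the shell and the picture viewer there is one more tool, called as name(argument=value, ...) on one line, values as JSON. arm_command: Moves the arm, as the interface text tells. Shift numbers are shares of 100 mm and turn numbers shares of 0.08 rad, none past 1 either way. Its arguments: {"type":"object","properties":{"commands":{"type":"array","items":{"type":"object","properties":{"x":{"type":"number"},"y":{"type":"number"},"z":{"type":"number"},"rx":{"type":"number"},"ry":{"type":"number"},"rz":{"type":"number"},"jaw":{"type":"number"}}}},"force":{"type":"number"}},"required":["commands"]}

```bash
mkdir -p pics; cat > h.py <<'E'
import numpy as np, cv2
from rig import manip
from scipy.spatial.transform import Rotation as R
def shot(c,f):
    im=manip.capture(c); cv2.imwrite('pics/'+f,im[:,:,::-1]); return im
def ray(c,row,col):
    i=manip.camera_info(c);K=np.array(i['intrinsics']);k=i['k1'];T=np.array(i['pose'])
    d=np.array([(col-K[0,2])/K[0,0],(row-K[1,2])/K[1,1]]);u=d.copy()
    for _ in range(20):u=d/(1+k*(u@u))
    v=T[:3,:3]@np.array([u[0],u[1],1]);return T[:3,3],v/np.linalg.norm(v)
def proj(c,p):
    i=manip.camera_info(c);K=np.array(i['intrinsics']);k=i['k1'];T=np.array(i['pose'])
    q=T[:3,:3].T@(np.array(p)-T[:3,3]);u=q[:2]/q[2];u=u*(1+k*(u@u));return [K[1,1]*u[1]+K[1,2],K[0,0]*u[0]+K[0,2]]
def tri(rs):
    A=sum(np.eye(3)-np.outer(v,v) for o,v in rs);b=sum((np.eye(3)-np.outer(v,v))@o for o,v in rs)
    return np.linalg.solve(A,b)
E
python3 - <<'E'
from h import *
np.set_printoptions(precision=3,suppress=True)
for c in ['scene','side']:
    shot(c,c+'1.png'); print(c,np.array(manip.camera_info(c)['pose']))
    for t in ['hood','lip','sash_line','pointer_tip','casting','bottle','case']:
        print(t,[(np.round(d['location']).tolist(),round(d['conf'],2)) for d in manip.recognise(c,t)[:3]])
print(manip.read_state())
E
```

```text
scene [[ 0.453  0.833 -0.318  1.125]
 [ 0.891 -0.421  0.17  -0.295]
 [ 0.008 -0.36  -0.933  1.643]
 [ 0.     0.     0.     1.   ]]
hood [([264.0, 366.0], 0.93), ([219.0, 344.0], 0.69)]
lip [([219.0, 342.0], 0.67)]
sash_line [([220.0, 342.0], 0.65), ([194.0, 407.0], 0.47)]
pointer_tip [([192.0, 408.0], 0.64)]
casting [([268.0, 388.0], 0.97)]
bottle [([133.0, 459.0], 0.96), ([172.0, 472.0], 0.87)]
case [([270.0, 132.0], 0.93)]
side [[-0.997 -0.064  0.044  0.507]
 [-0.077  0.877 -0.475  0.704]
 [-0.008 -0.477 -0.879  1.438]
 [ 0.     0.     0.     1.   ]]
hood [([258.0, 257.0], 0.72)]
lip [([253.0, 297.0], 0.56), ([310.0, 282.0], 0.32)]
sash_line [([252.0, 292.0], 0.69)]
pointer_tip [([312.0, 280.0], 0.81), ([257.0, 256.0], 0.34)]
casting [([307.0, 251.0], 0.43)]
bottle [([428.0, 286.0], 0.92), ([462.0, 343.0], 0.88)]
case [([126.0, 380.0], 0.95), ([311.0, 282.0], 0.39)]
{'time': 0.8, 'joint_pos': array([ 0.979,  0.22 ,  1.526, -0.   ,  1.395, -0.126]), 'joint_vel': array([-0.002, -0.001,  0.   ,  0.001, -0.001,  0.   ]), 'effort': array([  0.001, -49.45 , -38.769,   0.07 ,   0.047,  -0.   ]), 'tcp_pos': array([0.281, 0.558, 0.405]), 'ee_rot': array([0.231, 0.973, 0.   , 0.   ]), 'force': array([ 0.604,  0.07 , -0.47 ]), 'torque': array([ 0.055, -0.042, -0.003]), 'gripper_force': 0.0, 'finger_gap': 1.0013383222081058}
```

View pics/scene1.png

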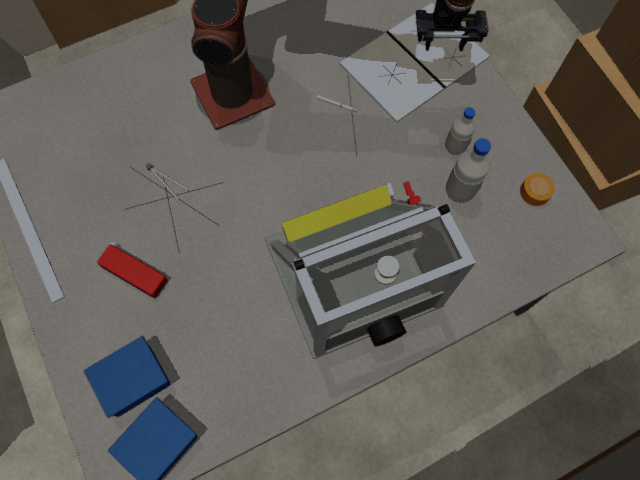

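View pics/side1.png

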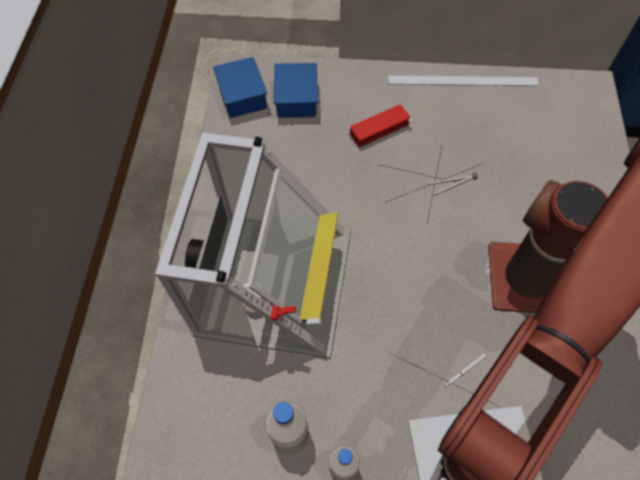

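```bash
python3 - <<'E'
from h import *
np.set_printoptions(precision=3,suppress=True)
a=cv2.imread('pics/scene1.png');b=cv2.imread('pics/side1.png')
C={}
for c,im in [('scene',a),('side',b)]:
    hsv=cv2.cvtColor(im,cv2.COLOR_BGR2HSV)
    m=cv2.inRange(hsv,(22,150,60),(38,255,255))
    cs=max(cv2.findContours(m,0,2)[0],key=cv2.contourArea)
    q=cv2.approxPolyDP(cs,5,True)[:,0];print(c,q.tolist(),cv2.contourArea(cs));C[c]=q
    m=cv2.inRange(hsv,(0,180,80),(6,255,255))
    for k in cv2.findContours(m,0,2)[0]:
        if cv2.contourArea(k)>20: print('red',cv2.boundingRect(k))
ca=cv2.resize(a[150:270,270:430],(800,600),interpolation=2)
cb=cv2.resize(b[200:350,220:360],(560,600),interpolation=2)
o=np.hstack([cv2.resize(ca,(400,300)),cv2.resize(cb[200:600],(400,300))])
ca=cv2.resize(a[170:230,370:430],(400,400),interpolation=2);cb=cv2.resize(b[280:340,260:320+10],(400,400),interpolation=2)
cv2.imwrite('pics/z1.png',np.hstack([ca,cb]))
E
```

```text
scene [[385, 185], [282, 223], [288, 240], [389, 204]] 2095.0
red (98, 245, 67, 50)
red (404, 182, 17, 23)
side [[336, 214], [320, 217], [302, 319], [320, 314]] 1702.0
red (271, 306, 24, 13)
red (351, 106, 58, 35)
```

View pics/z1.png

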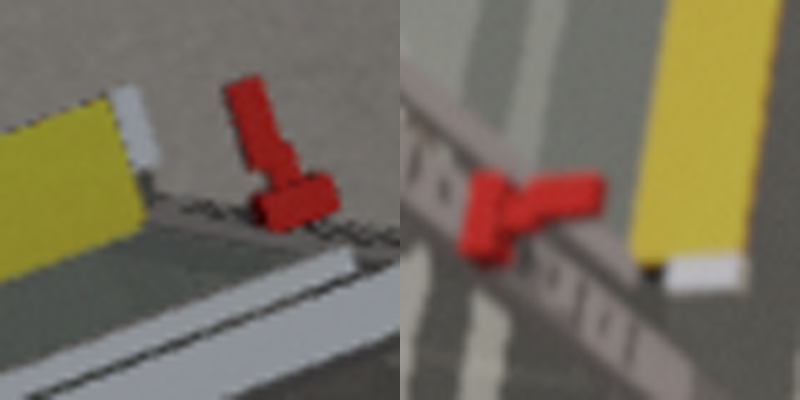

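```bash
python3 - <<'E'
from h import *
np.set_printoptions(precision=4,suppress=True)
P={}
for n,(s,t) in dict(OL=((185,385),(314,320)),OR=((223,282),(214,336)),IR=((240,288),(217,320)),IL=((204,389),(319,302)),
  mark=((189.5,390.1),(320.8,313.4)),tip=((182.8,406.7),(308.5,295))).items():
    rs=[ray('scene',*s),ray('side',*t)];p=tri(rs);P[n]=p
    print(n,p,'gap',[np.linalg.norm(np.cross(p-o,v)) for o,v in rs][0]*2)
y=(P['OL']+P['IL']-P['OR']-P['IR'])/2;L=np.linalg.norm(y);print('len',L,'yaw',np.arctan2(-y[0],y[1]),y)
yaw=np.arctan2(-y[0],y[1]);X=np.array([np.cos(yaw),np.sin(yaw),0]);Y=np.array([-np.sin(yaw),np.cos(yaw),0])
up=.5*X+.866*np.array([0,0,1]);nx=.866*X-.5*np.array([0,0,1])
cen=(P['OL']+P['OR']+P['IL']+P['IR'])/4
for n,p in list(P.items()): d=p-cen;print(n,'nx,y,up',d@nx,d@Y,d@up)
E
```

```text
OL [0.559  0.2135 0.1646] gap 0.005584522644739443
OR [ 0.5348 -0.0759  0.1539] gap 0.00481173198937399
IR [ 0.5766 -0.0789  0.1293] gap 0.006700595554599881
IL [0.6006 0.2113 0.1219] gap 0.0012031034532165035
mark [0.5726 0.2251 0.1494] gap 0.002339061103268913
tip [0.6114 0.2368 0.2493] gap 0.0035563106205195793
len 0.2908172569241314 yaw -0.08290421535571171 [0.0241 0.2898 0.0016]
OL nx,y,up -0.02915896516529052 0.14476267486320615 0.008800021090945938
OR nx,y,up -0.02390761154429452 -0.14563153462162048 -0.0005411310880311874
IR nx,y,up 0.024720721682650416 -0.14518117543845904 -0.0008671756716011091
IL nx,y,up 0.028345855026934808 0.14605003519687337 -0.0073917143313135154
mark nx,y,up -0.010639584614173327 0.1574719396248366 0.00189978197627436
tip nx,y,up -0.027869361471539577 0.1723229950737921 0.10728465432025933
```

```bash
cat >> h.py <<'E'
yaw=-.083;X=np.array([np.cos(yaw),np.sin(yaw),0]);Y=np.array([-np.sin(yaw),np.cos(yaw),0]);Z=np.array([0,0,1.])
up=.5*X+.866*Z;nx=.866*X-.5*Z
cen=np.array([.5678,.0675,.1424]);lip=cen-.0065*nx-.020*up
a=np.pi/4;tz=np.sin(a)*X-np.cos(a)*Z;Rt=np.c_[np.cross(Y,tz),Y,tz]
def cur():
    s=manip.read_state();return s,np.array(s['tcp_pos']),R.from_quat(s['ee_rot']).as_matrix()
def to(target,name=''):
    s,p,M=cur();print(name,'world',target-p,'tool mm',M.T@(target-p)*1000)
E
python3 - <<'E'
from h import *
np.set_printoptions(precision=3,suppress=True)
T=lip+.012*nx-.04*up;pre=T-.282*tz
s,p,M=cur();print('lip',lip,'T',T,'pre',pre);to(pre,'pre')
print('rotvec/0.08 tool',R.from_matrix(M.T@Rt).as_rotvec()/.08)
E
```

```text
lip [0.552 0.069 0.128] T [0.543 0.07  0.088] pre [0.344 0.086 0.287]
pre world [ 0.063 -0.472 -0.118] tool mm [-268.612 -393.6    117.647]
rotvec/0.08 tool [-1.878 -9.694 -4.535]
```

arm_command(commands=[{"x":-0.22,"y":-0.33},{"x":-0.22,"y":-0.33},{"x":-0.22,"y":-0.33},{"x":-0.22,"y":-0.33},{"x":-0.22,"y":-0.33},{"x":-0.22,"y":-0.33},{"x":-0.22,"y":-0.33},{"x":-0.22,"y":-0.33}])

```text
$.commands[0]: bad value
```

arm_command(commands=[{"x":-0.22,"y":-0.33},{"x":-0.22,"y":-0.33},{"x":-0.22,"y":-0.33},{"x":-0.22,"y":-0.33},{"z":0.3},{"z":0.3},{"z":0.3},{"z":0.28}])

```text
$.commands[0]: bad value
```

arm_command(commands=[{"rx":-0.17,"ry":-0.88,"rz":-0.41},{"rx":-0.17,"ry":-0.88,"rz":-0.41},{"rx":-0.17,"ry":-0.88,"rz":-0.41},{"rx":-0.17,"ry":-0.88,"rz":-0.41},{"rx":-0.17,"ry":-0.88,"rz":-0.41},{"rx":-0.17,"ry":-0.88,"rz":-0.41},{"rx":-0.17,"ry":-0.88,"rz":-0.41},{"rx":-0.17,"ry":-0.88,"rz":-0.41}])

```text
$.commands[0]: bad value
```

arm_command(commands=[{"rx":-0.17,"ry":-0.88,"rz":-0.41},{"rx":-0.17,"ry":-0.88,"rz":-0.41},{"rx":-0.17,"ry":-0.88,"rz":-0.41},{}])

```text
$.commands[0]: bad value
```

```bash
python3 - <<'E'
from h import *
np.set_printoptions(precision=3,suppress=True)
T=lip+.012*nx-.04*up;pre=T-.282*tz
shot('wrist','w1.png');shot('side','s2.png')
s,p,M=cur();print(s['time'],p,s['joint_pos'],s['force']);to(pre,'pre')
print('rotvec/0.08 tool',R.from_matrix(M.T@Rt).as_rotvec()/.08)
a,b=cv2.imread('pics/w1.png'),cv2.imread('pics/s2.png')
cv2.imwrite('pics/ws2.png',np.hstack([cv2.resize(a,(400,300)),cv2.resize(b[150:390,200:520],(400,300))]))
E
```

```text
0.9 [0.281 0.558 0.405] [ 0.979  0.22   1.527  0.     1.395 -0.126] [-0.147 -0.344 -0.642]
pre world [ 0.063 -0.472 -0.118] tool mm [-268.607 -393.567  117.648]
rotvec/0.08 tool [-1.879 -9.695 -4.535]
```

View pics/ws2.png

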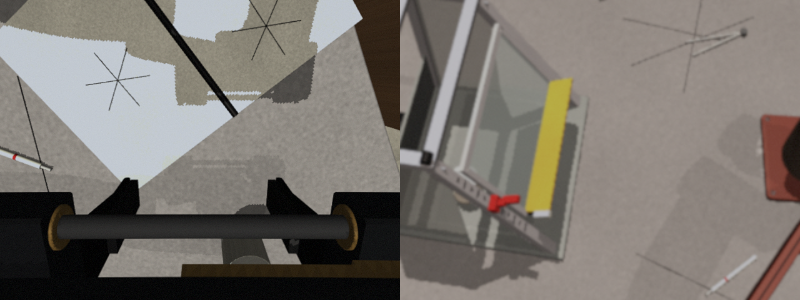

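The moves were refused: the arm hasn't moved, and the view still shows the paper and the untouched hood. The rows probably need all seven fields.

arm_command(commands=[{"x":-0.22,"y":-0.33,"z":0,"rx":0,"ry":0,"rz":0,"jaw":87},{"x":-0.22,"y":-0.33,"z":0,"rx":0,"ry":0,"rz":0,"jaw":87},{"x":-0.22,"y":-0.33,"z":0,"rx":0,"ry":0,"rz":0,"jaw":87},{"x":-0.22,"y":-0.33,"z":0,"rx":0,"ry":0,"rz":0,"jaw":87},{"x":-0.22,"y":-0.33,"z":0,"rx":0,"ry":0,"rz":0,"jaw":87},{"x":-0.22,"y":-0.33,"z":0,"rx":0,"ry":0,"rz":0,"jaw":87},{"x":-0.22,"y":-0.33,"z":0,"rx":0,"ry":0,"rz":0,"jaw":87},{"x":-0.22,"y":-0.33,"z":0,"rx":0,"ry":0,"rz":0,"jaw":87}])

```text
time: 1.57
tcp_pos: [0.319, 0.2419, 0.4048]
ee_rot: [0.23, 0.973, 0.0, 0.0]
force: [0.6, -2.0, 0.6]
finger_gap: 1.0
gripper_force: 0.0
```

arm_command(commands=[{"x":-0.22,"y":-0.33,"z":0,"rx":0,"ry":0,"rz":0,"jaw":87},{"x":-0.22,"y":-0.33,"z":0,"rx":0,"ry":0,"rz":0,"jaw":87},{"x":-0.22,"y":-0.33,"z":0,"rx":0,"ry":0,"rz":0,"jaw":87},{"x":-0.22,"y":-0.33,"z":0,"rx":0,"ry":0,"rz":0,"jaw":87},{"x":0,"y":0,"z":0.3,"rx":0,"ry":0,"rz":0,"jaw":87},{"x":0,"y":0,"z":0.3,"rx":0,"ry":0,"rz":0,"jaw":87},{"x":0,"y":0,"z":0.3,"rx":0,"ry":0,"rz":0,"jaw":87},{"x":0,"y":0,"z":0,"rx":0,"ry":0,"rz":0,"jaw":87}])

```text
time: 2.23
tcp_pos: [0.3363, 0.0854, 0.3097]
ee_rot: [0.232, 0.973, -0.001, -0.004]
force: [-0.6, 0.1, -0.8]
finger_gap: 1.0
gripper_force: 0.0
```

arm_command(commands=[{"x":0,"y":0,"z":0,"rx":-0.17,"ry":-0.88,"rz":-0.41,"jaw":87},{"x":0,"y":0,"z":0,"rx":-0.17,"ry":-0.88,"rz":-0.41,"jaw":87},{"x":0,"y":0,"z":0,"rx":-0.17,"ry":-0.88,"rz":-0.41,"jaw":87},{"x":0,"y":0,"z":0,"rx":-0.17,"ry":-0.88,"rz":-0.41,"jaw":87},{"x":0,"y":0,"z":0,"rx":-0.17,"ry":-0.88,"rz":-0.41,"jaw":87},{"x":0,"y":0,"z":0,"rx":-0.17,"ry":-0.88,"rz":-0.41,"jaw":87},{"x":0,"y":0,"z":0,"rx":-0.17,"ry":-0.88,"rz":-0.41,"jaw":87},{"x":0,"y":0,"z":0,"rx":-0.17,"ry":-0.88,"rz":-0.41,"jaw":87}])

```text
time: 2.9
tcp_pos: [0.3391, 0.0864, 0.3168]
ee_rot: [0.093, 0.954, -0.012, 0.284]
force: [-0.9, -0.5, 0.3]
finger_gap: 0.999
gripper_force: 0.0
```

arm_command(commands=[{"x":0,"y":0,"z":0,"rx":-0.17,"ry":-0.88,"rz":-0.41,"jaw":87},{"x":0,"y":0,"z":0,"rx":-0.17,"ry":-0.88,"rz":-0.41,"jaw":87},{"x":0,"y":0,"z":0,"rx":-0.17,"ry":-0.88,"rz":-0.41,"jaw":87},{"x":0,"y":0,"z":0,"rx":0,"ry":0,"rz":0,"jaw":87},{"x":0,"y":0,"z":0,"rx":0,"ry":0,"rz":0,"jaw":87}])

```text
time: 3.32
tcp_pos: [0.3406, 0.087, 0.3172]
ee_rot: [0.04, 0.924, -0.016, 0.381]
force: [1.3, 0.7, -0.9]
finger_gap: 0.999
gripper_force: 0.0
```

```bash
python3 - <<'E'
from h import *
np.set_printoptions(precision=3,suppress=True)
T=lip+.012*nx-.04*up;pre=T-.282*tz
shot('wrist','w2.png');shot('side','s3.png')
s,p,M=cur();print(s['time'],p,s['joint_pos'],s['force']);to(pre,'pre')
print('rotvec/0.08 tool',R.from_matrix(M.T@Rt).as_rotvec()/.08)
for e in (-.15,.15): print('lip outer corner proj',proj('wrist',cen-.0285*nx+e*Y))
a,b=cv2.imread('pics/w2.png'),cv2.imread('pics/s3.png')
cv2.imwrite('pics/ws3.png',np.hstack([cv2.resize(a,(400,300)),cv2.resize(b[150:390,200:520],(400,300))]))
E
```

```text
3.4167 [0.341 0.087 0.317] [ 0.078 -0.769  2.571 -0.213  0.575 -1.274] [-0.153 -1.111  0.513]
pre world [ 0.003 -0.001 -0.029] tool mm [18.388 -0.533 23.276]
rotvec/0.08 tool [-0.026 -0.048 -0.032]
lip outer corner proj [np.float64(302.82322749275454), np.float64(79.51775514383263)]
lip outer corner proj [np.float64(302.50964489382625), np.float64(569.5594389564563)]
```

View pics/ws3.png

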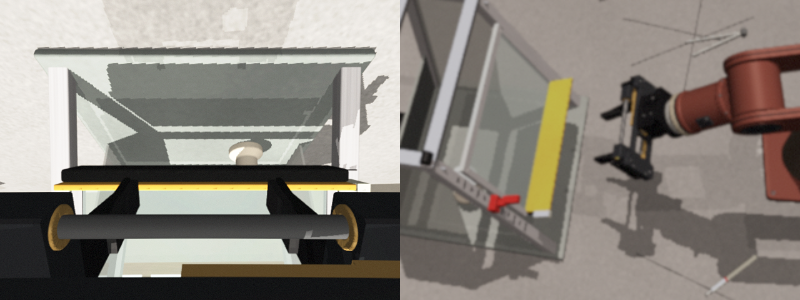

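arm_command(commands=[{"x":0.05,"y":0,"z":0.25,"rx":0,"ry":0,"rz":0,"jaw":87},{"x":0.1,"y":0,"z":0.2,"rx":0,"ry":0,"rz":0,"jaw":87},{"x":0.05,"y":0,"z":0.1,"rx":0,"ry":0,"rz":0,"jaw":87},{"x":0,"y":0,"z":0,"rx":0,"ry":0,"rz":0,"jaw":87}])

```text
time: 3.75
tcp_pos: [0.3644, 0.0844, 0.2599]
ee_rot: [0.04, 0.925, -0.017, 0.378]
force: [-0.7, -0.2, 0.4]
finger_gap: 0.998
gripper_force: 0.0
```

```bash
python3 - <<'E'
from h import *
np.set_printoptions(precision=3,suppress=True)
T=lip+.012*nx-.04*up
s,p,M=cur();print(s['time'],p,s['joint_pos'],s['force']);to(T-.182*tz,'T')
E
```

```text
3.75 [0.364 0.084 0.26 ] [ 0.062 -0.533  2.566 -0.305  0.354 -1.178] [-0.704 -0.178  0.429]
T world [ 0.05  -0.004 -0.044] tool mm [-5.394  0.24  66.202]
```

arm_command(commands=[{"x":0,"y":0,"z":0.2,"rx":0,"ry":0,"rz":0,"jaw":87},{"x":0,"y":0,"z":0.2,"rx":0,"ry":0,"rz":0,"jaw":87},{"x":-0.05,"y":0,"z":0.16,"rx":0,"ry":0,"rz":0,"jaw":87},{"x":0,"y":0,"z":0.1,"rx":0,"ry":0,"rz":0,"jaw":87},{"x":0,"y":0,"z":0,"rx":0,"ry":0,"rz":0,"jaw":87}])

```text
time: 4.17
tcp_pos: [0.4152, 0.0849, 0.2295]
ee_rot: [0.041, 0.926, -0.02, 0.376]
force: [-0.0, -0.2, 0.0]
finger_gap: 1.0
gripper_force: 0.0
```

```bash
python3 - <<'E'
from h import *
np.set_printoptions(precision=3,suppress=True)
T=lip+.012*nx-.04*up
shot('wrist','w3.png');shot('side','s4.png')
s,p,M=cur();print(s['time'],p,s['joint_pos'],s['force']);to(T-.182*tz,'T')
print('rotvec/0.08',R.from_matrix(M.T@Rt).as_rotvec()/.08,'up in tool',M.T@up,'nx',M.T@nx)
a,b=cv2.imread('pics/w3.png'),cv2.imread('pics/s4.png')
cv2.imwrite('pics/ws4.png',np.hstack([cv2.resize(a,(400,300)),cv2.resize(b[180:360,220:460],(400,300))]))
E
```

```text
4.2667 [0.414 0.085 0.229] [ 0.056 -0.256  2.457 -0.554  0.205 -0.925] [ 0.364 -0.013 -0.002]
T world [ 0.    -0.005 -0.013] tool mm [ 8.468 -4.503  9.907]
rotvec/0.08 [-0.128 -0.169 -0.021] up in tool [-0.962 -0.001 -0.272] nx [-0.272  0.01   0.962]
```

View pics/ws4.png

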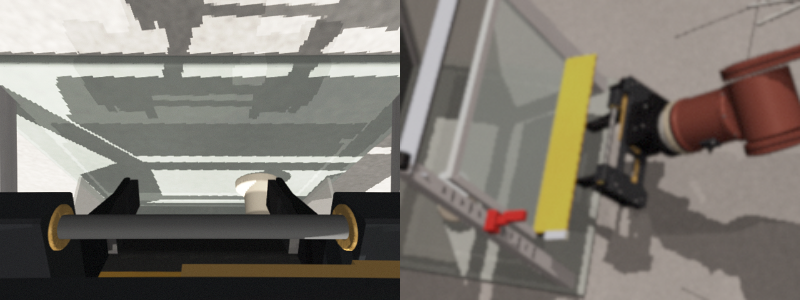

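arm_command(commands=[{"x":-0.05,"y":0,"z":-0.01,"rx":0,"ry":0,"rz":0,"jaw":87},{"x":-0.05,"y":0,"z":0.06,"rx":0,"ry":0,"rz":0,"jaw":87},{"x":0,"y":0,"z":0.02,"rx":0,"ry":0,"rz":0,"jaw":87},{"x":0,"y":0,"z":0,"rx":0,"ry":0,"rz":0,"jaw":87}])

```text
time: 4.6
tcp_pos: [0.4257, 0.0843, 0.2324]
ee_rot: [0.041, 0.925, -0.02, 0.376]
force: [-0.4, 0.5, -0.6]
finger_gap: 0.996
gripper_force: 0.0
```

arm_command(commands=[{"x":-0.03,"y":0,"z":-0.01,"rx":0,"ry":0,"rz":0,"jaw":87},{"x":-0.03,"y":0,"z":-0.01,"rx":0,"ry":0,"rz":0,"jaw":87}])

```text
time: 4.77
tcp_pos: [0.4281, 0.0841, 0.2374]
ee_rot: [0.041, 0.926, -0.02, 0.375]
force: [0.1, -0.7, -0.4]
finger_gap: 0.996
gripper_force: 0.0
```

arm_command(commands=[{"x":-0.03,"y":0,"z":-0.01,"rx":0,"ry":0,"rz":0,"jaw":87},{"x":-0.03,"y":0,"z":-0.01,"rx":0,"ry":0,"rz":0,"jaw":87}])

```text
time: 4.93
tcp_pos: [0.4311, 0.0838, 0.243]
ee_rot: [0.041, 0.926, -0.02, 0.375]
force: [-0.3, 0.8, -3.0]
finger_gap: 1.0
gripper_force: 1.5
```

arm_command(commands=[{"x":-0.03,"y":0,"z":-0.01,"rx":0,"ry":0,"rz":0,"jaw":87},{"x":-0.03,"y":0,"z":-0.01,"rx":0,"ry":0,"rz":0,"jaw":87}])

```text
time: 5.1
tcp_pos: [0.4338, 0.0836, 0.248]
ee_rot: [0.041, 0.926, -0.02, 0.375]
force: [0.5, 0.2, -4.0]
finger_gap: 1.0
gripper_force: 1.5
```

```bash
python3 - <<'E'
from h import *
np.set_printoptions(precision=3,suppress=True)
s,p,M=cur();tip=p+.182*M[:,2];d=tip-lip;print(s['time'],p,s['joint_pos'],s['force'],'tip rel lip nx,y,up',d@nx,d@Y,d@up)
print('rotvec/0.08',R.from_matrix(M.T@Rt).as_rotvec()/.08,'up in tool',M.T@up)
E
```

```text
5.1 [0.434 0.084 0.248] [ 0.049 -0.245  2.403 -0.44   0.242 -1.045] [ 0.463  0.25  -4.047] tip rel lip nx,y,up 0.011884123797014636 0.002943163318437018 -0.0059472509048595894
rotvec/0.08 [-0.135 -0.205 -0.02 ] up in tool [-0.962 -0.001 -0.275]
```

arm_command(commands=[{"x":-0.05,"y":0,"z":-0.014,"rx":0,"ry":0,"rz":0,"jaw":87},{"x":-0.05,"y":0,"z":-0.014,"rx":0,"ry":0,"rz":0,"jaw":87},{"x":-0.05,"y":0,"z":-0.014,"rx":0,"ry":0,"rz":0,"jaw":87},{"x":-0.05,"y":0,"z":-0.014,"rx":0,"ry":0,"rz":0,"jaw":87},{"x":-0.05,"y":0,"z":-0.014,"rx":0,"ry":0,"rz":0,"jaw":87},{"x":-0.05,"y":0,"z":-0.014,"rx":0,"ry":0,"rz":0,"jaw":87},{"x":-0.05,"y":0,"z":-0.014,"rx":0,"ry":0,"rz":0,"jaw":87},{"x":-0.03,"y":0,"z":-0.01,"rx":0,"ry":0,"rz":0,"jaw":87}])

```text
time: 5.77
tcp_pos: [0.4546, 0.0819, 0.2838]
ee_rot: [0.041, 0.925, -0.02, 0.376]
force: [-3.9, -1.8, -1.2]
finger_gap: 0.996
gripper_force: 1.9
```

```bash
python3 - <<'E'
from h import *
np.set_printoptions(precision=3,suppress=True)
shot('scene','c5.png');shot('side','s5.png')
s,p,M=cur();tip=p+.182*M[:,2];d=tip-lip;print(s['time'],p,s['joint_pos'],s['force'],'tip rel lip nx,y,up',d@nx,d@Y,d@up)
print('rotvec/0.08',R.from_matrix(M.T@Rt).as_rotvec()/.08,'up in tool',M.T@up)
a,b=cv2.imread('pics/c5.png'),cv2.imread('pics/s5.png')
cv2.imwrite('pics/z5.png',np.hstack([cv2.resize(a[170:230,370:430],(400,400),interpolation=2),cv2.resize(b[275:335,260:330],(400,400),interpolation=2)]))
E
```

```text
5.8667 [0.455 0.082 0.284] [ 0.041 -0.266  2.339 -0.318  0.315 -1.176] [-1.074 -0.931 -0.401] tip rel lip nx,y,up 0.012333921935281114 0.0032118378496258163 0.036681244480361495
rotvec/0.08 [-0.127 -0.144 -0.025] up in tool [-0.963 -0.001 -0.27 ]
```

View pics/z5.png

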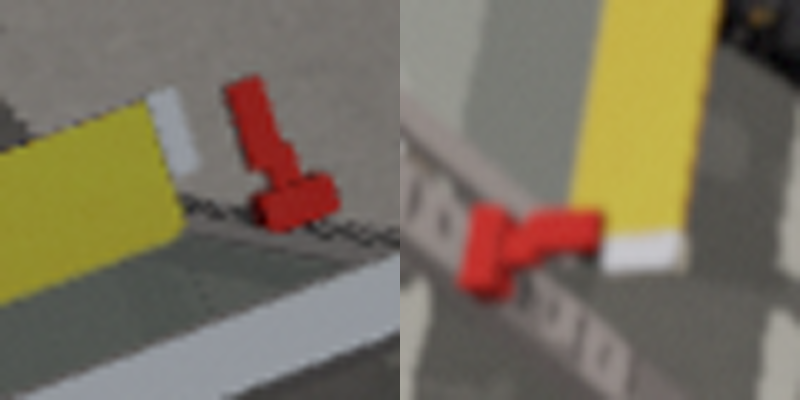

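```bash
python3 - <<'E'
from h import *
np.set_printoptions(precision=4,suppress=True)
m0=tri([ray('scene',189.5,390.1),ray('side',320.8,313.4)]);m1=tri([ray('scene',189.5,396.1),ray('side',312.5,302.35)]);t=tri([ray('scene',182.8,406.7),ray('side',308.5,295)])
for n,p in dict(m0=m0,m1=m1,t=t).items(): d=p-lip;print(n,d@nx,d@Y,d@up)
# per-camera slope fit: mark start -> now, and the pointer tip
for s in (0,.03,.05,.06,.09,.1,.11,.12): print(s,np.array(proj('scene',m0+s*up)),np.array(proj('side',m0+s*up)))
# pointer tip at same nx/Y as model: nx of mark, shift
E
```

```text
m0 -0.004210298074097547 0.15745278529312065 0.02189325472865206
m1 -0.005843275955778441 0.15780944384831272 0.07384066635595081
t -0.021441306969174026 0.17230745875798564 0.12727741573446716
0 [189.2606 389.7362] [321.025  312.9639]
0.03 [189.6924 393.2952] [316.1652 306.4624]
0.05 [189.989  395.7392] [312.8378 302.0107]
0.06 [190.14   396.9834] [311.147  299.7484]
0.09 [190.6044 400.8079] [305.9624 292.8112]
0.1 [190.7631 402.1143] [304.1958 290.4472]
0.11 [190.9238 403.437 ] [302.4094 288.0567]
0.12 [191.0866 404.7763] [300.603  285.6392]
```

arm_command(commands=[{"x":-0.05,"y":0,"z":-0.014,"rx":0,"ry":0,"rz":0,"jaw":87},{"x":-0.05,"y":0,"z":-0.014,"rx":0,"ry":0,"rz":0,"jaw":87},{"x":-0.05,"y":0,"z":-0.014,"rx":0,"ry":0,"rz":0,"jaw":87},{"x":-0.05,"y":0,"z":-0.014,"rx":0,"ry":0,"rz":0,"jaw":87},{"x":-0.05,"y":0,"z":-0.014,"rx":0,"ry":0,"rz":0,"jaw":87},{"x":-0.05,"y":0,"z":-0.014,"rx":0,"ry":0,"rz":0,"jaw":87},{"x":-0.05,"y":0,"z":-0.014,"rx":0,"ry":0,"rz":0,"jaw":87},{"x":-0.03,"y":0,"z":-0.01,"rx":0,"ry":0,"rz":0,"jaw":87}])

```text
time: 6.53
tcp_pos: [0.4742, 0.0804, 0.318]
ee_rot: [0.041, 0.925, -0.02, 0.376]
force: [-0.3, -0.8, -3.2]
finger_gap: 0.998
gripper_force: 1.5
```

```bash
python3 - <<'E'
from h import *
np.set_printoptions(precision=3,suppress=True)
shot('scene','c6.png');shot('side','s6.png')
s,p,M=cur();tip=p+.182*M[:,2];d=tip-lip;print(s['time'],p,s['joint_pos'],s['force'],'tip rel lip nx,y,up',d@nx,d@Y,d@up)
print('rotvec/0.08',R.from_matrix(M.T@Rt).as_rotvec()/.08,'up in tool',M.T@up)
a,b=cv2.imread('pics/c6.png'),cv2.imread('pics/s6.png')
cv2.imwrite('pics/z6.png',np.hstack([cv2.resize(a[170:230,370:430],(400,400),interpolation=2),cv2.resize(b[275:335,260:330],(400,400),interpolation=2)]))
E
```

```text
6.6333 [0.474 0.08  0.318] [ 0.035 -0.274  2.271 -0.248  0.385 -1.254] [ 0.57   0.294 -1.129] tip rel lip nx,y,up 0.012235090926942298 0.0032792976549627585 0.07622529617583584
rotvec/0.08 [-0.127 -0.143 -0.023] up in tool [-0.963 -0.001 -0.27 ]
```

View pics/z6.png

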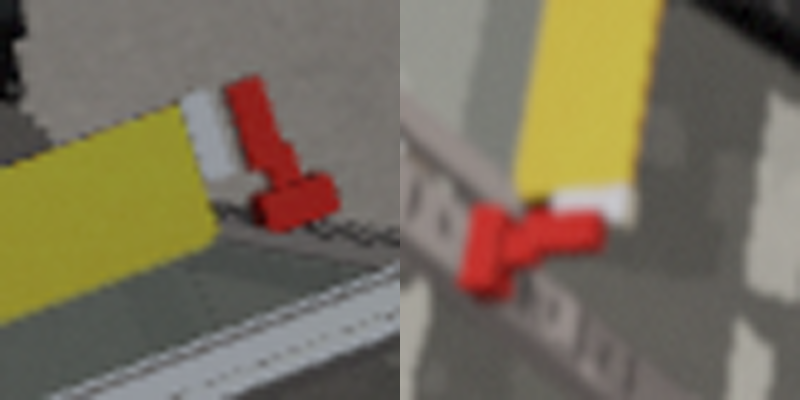

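```bash
python3 - <<'E'
from h import *
m=tri([ray('scene',184.25,399.25),ray('side',305.4,300.8)]);t=tri([ray('scene',182.3,406.75),ray('side',309.2,295.5)])
for n,p in dict(m=m,t=t).items(): d=p-lip;print(n,d@nx,d@Y,d@up)
# where would a point at level s, t's (nx,Y) show?
for s in (.11,.12,.125,.13):
    q=lip-.022*nx+.1725*Y+s*up;print(s,proj('scene',q),proj('side',q))
E
```

```text
m -0.022519284387426595 0.15766158180846587 0.11011637665656512
t -0.022273959938502758 0.1733810467651283 0.12587712278451232
0.11 [np.float64(182.0011968307448), np.float64(403.8095046481969)] [np.float64(311.96993098465225), np.float64(298.5705369149614)]
0.12 [np.float64(182.1064348579967), np.float64(405.1335699349975)] [np.float64(310.216518326222), np.float64(296.2115926565417)]
0.125 [np.float64(182.15955571242387), np.float64(405.80176798316427)] [np.float64(309.3323985594528), np.float64(295.022116739169)]
0.13 [np.float64(182.2130153693015), np.float64(406.4741271757243)] [np.float64(308.4432800055565), np.float64(293.82589516681657)]
```

arm_command(commands=[{"x":-0.05,"y":0,"z":-0.014,"rx":0,"ry":0,"rz":0,"jaw":87},{"x":-0.04,"y":0,"z":-0.011,"rx":0,"ry":0,"rz":0,"jaw":87},{"x":-0.03,"y":0,"z":-0.008,"rx":0,"ry":0,"rz":0,"jaw":87},{"x":-0.02,"y":0,"z":-0.006,"rx":0,"ry":0,"rz":0,"jaw":87},{"x":0,"y":0,"z":0,"rx":0,"ry":0,"rz":0,"jaw":87},{"x":0,"y":0,"z":0,"rx":0,"ry":0,"rz":0,"jaw":87}])

```text
time: 7.13
tcp_pos: [0.4813, 0.0798, 0.3302]
ee_rot: [0.041, 0.925, -0.02, 0.376]
force: [-0.9, -1.2, -0.6]
finger_gap: 1.001
gripper_force: 0.6
```

```bash
python3 - <<'E'
from h import *
np.set_printoptions(precision=3,suppress=True)
shot('scene','c7.png');shot('side','s7.png')
s,p,M=cur();tip=p+.182*M[:,2];d=tip-lip;print(s['time'],p,s['joint_pos'],s['force'],'tip rel lip nx,y,up',d@nx,d@Y,d@up)
a,b=cv2.imread('pics/c7.png'),cv2.imread('pics/s7.png')
cv2.imwrite('pics/z7.png',np.hstack([cv2.resize(a[170:230,370:430],(400,400),interpolation=2),cv2.resize(b[275:335,260:330],(400,400),interpolation=2)]))
E
```

```text
7.2333 [0.481 0.08  0.33 ] [ 0.033 -0.273  2.246 -0.23   0.41  -1.275] [-0.344 -0.328  0.019] tip rel lip nx,y,up 0.012219776346351283 0.003277438598766454 0.08975281268252182
```

View pics/z7.png

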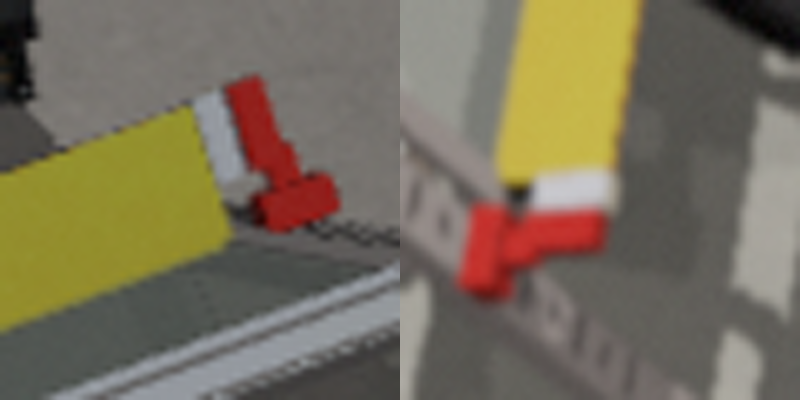

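```bash
python3 - <<'E'
from h import *
m=tri([ray('scene',184.25,401.2),ray('side',303.5,297.1)]);t=tri([ray('scene',182.3,406.75),ray('side',309.2,295.5)])
for n,p in dict(m=m,t=t).items(): d=p-lip;print(n,d@nx,d@Y,d@up)
print('gap centre predicted level in side:')
for s in (.115,.12,.125,.13):
    q=lip-.022*nx+.1575*Y+s*up;print(s,proj('scene',q),proj('side',q))
E
```

```text
m -0.022194714863843328 0.15864968712890548 0.12388198482995513
t -0.022273959938502758 0.1733810467651283 0.12587712278451232
gap centre predicted level in side:
0.115 [np.float64(184.03250096001847), np.float64(399.1330261107255)] [np.float64(304.9406405266059), np.float64(298.5835292709396)]
0.12 [np.float64(184.09146409997064), np.float64(399.7816098645509)] [np.float64(304.0491097069258), np.float64(297.41060244195273)]
0.125 [np.float64(184.15080142952183), np.float64(400.4342285301814)] [np.float64(303.15257898073196), np.float64(296.2310793814178)]
0.13 [np.float64(184.21051650134683), np.float64(401.0909196518741)] [np.float64(302.25100569984784), np.float64(295.0449036715849)]
```

arm_command(commands=[{"x":0.05,"y":0,"z":0.01,"rx":0,"ry":0,"rz":0,"jaw":87},{"x":0.1,"y":0,"z":0.02,"rx":0,"ry":0,"rz":0,"jaw":87},{"x":0.1,"y":0,"z":0,"rx":0,"ry":0,"rz":0,"jaw":87},{"x":0,"y":0,"z":0,"rx":0,"ry":0,"rz":0,"jaw":87},{"x":0,"y":0,"z":-0.2,"rx":0,"ry":0,"rz":0,"jaw":87},{"x":0,"y":0,"z":-0.25,"rx":0,"ry":0,"rz":0,"jaw":87},{"x":0,"y":0,"z":-0.25,"rx":0,"ry":0,"rz":0,"jaw":87},{"x":0,"y":0,"z":-0.2,"rx":0,"ry":0,"rz":0,"jaw":87}])

```text
time: 7.9
tcp_pos: [0.4017, 0.0874, 0.3751]
ee_rot: [0.041, 0.926, -0.02, 0.376]
force: [1.0, 0.3, 0.3]
finger_gap: 0.999
gripper_force: 0.0
```

arm_command(commands=[{"x":0,"y":0,"z":0,"rx":0,"ry":0,"rz":0,"jaw":87},{"x":0,"y":0,"z":0,"rx":0,"ry":0,"rz":0,"jaw":87},{"x":0,"y":0,"z":0,"rx":0,"ry":0,"rz":0,"jaw":87}])

```text
time: 8.15
tcp_pos: [0.4028, 0.0873, 0.3739]
ee_rot: [0.041, 0.926, -0.02, 0.376]
force: [0.1, 0.0, -0.2]
finger_gap: 1.001
gripper_force: 0.0
```

```bash
python3 - <<'E'
from h import *
np.set_printoptions(precision=3,suppress=True)
shot('scene','c8.png');shot('side','s8.png')
s,p,M=cur();tip=p+.182*M[:,2];d=tip-lip;print(s['time'],p,s['joint_vel'],s['force'],'tip rel lip nx,y,up',d@nx,d@Y,d@up)
a,b=cv2.imread('pics/c8.png'),cv2.imread('pics/s8.png')
for f in('c','s'):
    print(f,np.abs(cv2.imread(f'pics/{f}8.png').astype(int)-cv2.imread(f'pics/{f}7.png'))[(slice(178,205),slice(385,420)) if f=='c' else (slice(290,325),slice(265,305))].mean())
cv2.imwrite('pics/z8.png',np.hstack([cv2.resize(a[170:230,370:430],(400,400),interpolation=2),cv2.resize(b[180:360,220:460],(400,400))]))
E
```

```text
8.25 [0.403 0.087 0.373] [-0.002  0.006 -0.002 -0.003  0.004 -0.002] [-0.361 -0.302  0.202] tip rel lip nx,y,up -0.07765629608487848 0.003963754876689293 0.08683096167972058
c 1.3386243386243386
s 2.5297619047619047
```

View pics/z8.png

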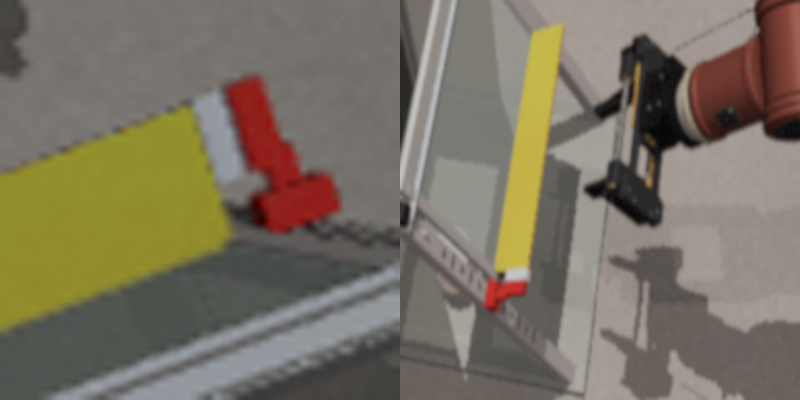

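The hand is clear of the window. The white mark at (scene 401,184) has not moved and sits level beside the red pointer.

```bash
python3 -c "
from rig import manip
print(manip.job_done())"
```

```text
the job is handed in; nothing more can be done
None
```

I pushed the window up from beneath the lip, and by the camera measurement its white mark is about 2 mm from level with the red pointer (allowed: 10 mm). The hand is clear and the job is handed in, but the hand-in returned no verdict.

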